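Press a cello endpin collar home with the two-button press

ROBOT

A 6-joint arm with a two-finger parallel gripper is mounted at the origin on the work surface. World frame = base frame: x ahead of the robot, y to its left, z up, the work surface at z = 0. Lengths are in m, angles in rad, forces in N, time in s.
With the tool pointing down it reaches from about 0.225 to 0.725 m from the base axis. Payload 3.1 kg.
Tool frame: the origin (TCP) lies on the centre line of the jaws, within the pads' length; the fingertips stand 11 mm ahead of it and the grasp point (between the pads) lies 8 mm behind it (finger_overhang is the x of the fingertips in the tool frame, in m); x points along the fingers, z is the direction in which the jaws open and shut, and the axes are right-handed (so a half turn about x gives the same grasp; the last joint's range is limited). The gripper opens to 85 mm and grips with 20 to 120 N. Pads are 22 mm wide; open, the fingers measure 114 mm over their backs; the gripper's body (76 mm by 85 mm) begins 54 mm behind the grasp point. The pads swing forward as they close: fully open they stand 13 mm farther back than shut.
Start: joints at [1.178, 0.048, 0.099, 1.622, 0, 1.443], TCP at [0.137, 0.507, 0.242] pointing down, gripper open.
Joint ranges: [-2.91, 2.91], [-0.99, 1.94], [-1.21, 1.42], [-2.12, 2.29], [-1.49, 1.47], [-3.14, 3.14]. Speed limits (rad/s): [2.79, 2.79, 3.14, 3.14, 3.14, 3.14].

INTERFACE

Orientations are given as a unit quaternion [x, y, z, w].
In Python, from station import get_state, grab_frame, camera_info, job_done, finger_overhang gives the robot as it stands. The module is installed in compiled form; this text tells all that it offers.
- The arm moves only by the tool move_arm, never from a script. Its argument "rows" is a list of rows, each a list of 7 numbers: the closure in counts, from 0 (fully open) to 255 (shut), then the shift along the tool's x, y, z in m, then the turn, a rotation vector about the tool's x, y, z in units of 8 degrees (1.0 is 8 degrees). A call has 1 to 5 rows; each row shifts and turns the pose as measured when the row begins, along the tool's axes as they then stand; what a row does not reach is not made up. A row lasts 1/10 s, in which the tool goes at most 50 mm and 8.59 degrees, less where a joint would pass 70% of its speed; a pose out of reach is approached as far as the arm can. A call is refused whole if a number of a shift passes 0.05 or a number of a turn 1, either way. A call with a gripper value outside its range is refused whole. The fingers move at their own pace and stop on an object; "grip_force" is the grip in N (left out, the last holds). Time passes only in rows, so rows that do not move let the fingers close. It gives the time, the measured TCP pose, the force and the opening at its end, in the units of the state.
- get_state(): the state, without advancing time (a new reading comes with each control period).
- grab_frame(name): name is "side" or "top" or "wrist"; returns (picture, depth): 400x640x3 uint8, red, green, blue; 400x640 float32, m along the optical axis (not along the pixel's ray), 0 where there is no reading.
- camera_info(name): a dict with "mtx" (3x3 intrinsics, pixels), "rvec" (rotation vector, rad) and "tvec" (3), from world to camera coordinates, as OpenCV has them; the wrist camera has in their place "hand_eye" (4x4, takes a point from camera to tool coordinates, whose origin is the TCP and whose axes are the tool frame's). Camera axes: x right, y down, z forward; pixel columns grow to the right and rows downward; lengths in m; the calibration is good to about 2 mm. A picture is of the moment at which its call begins: read the wrist's pose just before it. camera_info takes no time and is no camera call.
- job_done(): hands the job in, once; it reports no verdict.
The state is a dict: "time_s": time; "joint_pos": joint angles; "joint_vel": joint speeds; "effort": joint torques, N m; "ee_pos": TCP position; "tcp_rot": TCP orientation; "wrist_force": force on the tool from outside, world axes, zero at the start; "moment": the same for the moment, N m; "finger_gap": finger opening in m.
Only numpy, scipy, OpenCV 4.12 (cv2) and the standard library are available. Lean on these libraries where they do the work, as an engineer would, in place of code of your own. Each camera call takes 0.05 s, during which the arm holds its last target. There are 200 camera calls.

TASK

Press the two green buttons on the grey control station together, one fingertip on each, and keep both held down until the press has pushed the black endpin collar fully home against the wooden block. Only then let go of both so that the ram draws back, and leave the hand clear. Work the press by its green buttons alone: leave the red stop button, the press itself and the collar untouched, and do not move or pick up the gouge, the jar or the scroll.

Things in the scene. Friction and masses are not known exactly. Their poses are not given: they have to be found in the camera images.
- console: Grey two-hand control station, fixed to the bench: a box 130 (x) x 170 (y) x 45 mm high, origin at the centre of its underside, z up, x to its rear. In its frame the green buttons stand at (-25, +33) and (-25, -33) mm and the red stop at (+35, 0) mm. The station may stand left or right of the press and be turned up to 0.5 rad.
- green_left_top (a point): Centre of the top of the left (+y of the console) green button, a flat disc 26 mm in diameter, 58 mm above the bench when up; the green buttons are 66 mm apart centre to centre. The point moves down with the button; its axes are the console's.
- green_right_top (a point): The same on the right (-y of the console) green button.
- green_left (a joint): Depression of the left green button in m: 0 up, 0.007 fully down. A spring returns it, about 2 N at the top and 4.5 N fully down. It counts as down from 0.0055.
- green_right (a joint): The same for the right green button.
- guard_top (a point): Centre of the top of the fixed yellow guard rib midway between the green buttons: 10 mm wide (console y), 40 mm long (console x), its top 69 mm above the bench, 11 mm above the button tops. The fingers straddle it.
- red_stop_top (a point): Centre of the top of the red mushroom stop button, 32 mm in diameter, 65 mm above the bench, 60 mm behind the line of the green buttons. To be left alone.
- red_stop (a joint): Depression of the red stop in m, 0 up, 0.006 fully down.
- press: Small blue and silver horizontal press, fixed to the bench, 110 (x) x 270 (y) mm and 108 mm high, origin at the centre of its underside. Its ram runs along the press's +y at 52 mm above the bench towards a pale wooden block 70 mm wide held against a blue end plate.
- ram (a joint): Travel of the steel ram with its brass face in m: 0 drawn back, about 0.040 with the collar home. It creeps forward only while both green buttons are down and takes about 3 to 4 s for the stroke; when either button is let up it draws back, within about 1 s.
- collar_face (a point): Centre of the face of the endpin collar (black flange 30 mm in diameter on a brown shank) that looks to the ram, on the ram's axis, 52 mm above the bench.
- collar (a joint): How far the collar has been pushed in, in m: 0 to 0.006 at the start, 0.018 when its flange is against the wooden block (home). It stays where it was pushed.
- gouge: Loose carving gouge lying on the bench, about 210 mm long along its x, pale wooden handle (-x) 28 mm thick, steel blade (+x); origin on the bench under the ferrule between them.
- jar: Loose amber jar with black lid, 56 mm in diameter, 75 mm high; origin at the centre of its underside.
- scroll: Loose orange-varnished violin scroll and pegbox lying on the bench, about 130 mm long along its x, 42 mm high at the scroll end (-x); origin under the pegbox's middle.
Not all that is in view belongs to the job. What is shaped like the console but orange or pink is not meant.

How it is judged:
On the way, in this order (a step that is already met when the one before it is completed fails the run):
1. both green buttons held down by the fingers, with the collar pushed home (value of joint each of green_left, green_right above 0.0045 m and contact force between each of green_left, green_right and the fingers above 0.5 N and value of joint collar above 0.0165 m), for 0.2 s.
2. both buttons let go and the ram drawn back (value of joint each of green_left, green_right below 0.0015 m and value of joint ram below 0.004 m), for 0.2 s.
At the end, for the whole second after the job is handed in: The collar is pushed in more than 16.5 of its 18 mm, both green buttons are up (within 1.5 mm), the ram is drawn back (within 4 mm), the red stop is up, and the gouge, jar and scroll rest within 15 mm of where they began (all of step 2 and value of joint collar above 0.0165 m and value of joint red_stop below 0.002 m and distance of each of gouge, jar, scroll from where it was at the start of the episode below 0.015 m and linear speed of each of gouge, jar, scroll below 0.02 m/s); the robot touches nothing.
It fails at once if one green button pushed well down (over 5.5 mm) while the other is still up (under 1.5 mm): not pressed together ((value of joint green_left above 0.0055 m and value of joint green_right below 0.0015 m) or (value of joint green_right above 0.0055 m and value of joint green_left below 0.0015 m)).
It fails at once if a button let up while the collar was only part of the way in (value of joint any of green_left, green_right below 0.0015 m and value of joint collar between 0.0085 and 0.0165 m).
It fails at once if the red stop pressed (value of joint red_stop above 0.002 m).
It fails at once if the robot touches the press, its ram or the collar (contact force between press and the arm above 1 N or contact force between press and the fingers above 1 N).
It fails at once if the gouge, jar or scroll pushed, tipped or lifted (distance of any of gouge, jar, scroll from where it was at the start of the episode above 0.015 m or angle between jar's own z axis and vertical above 0.3 rad).
It also fails if it takes over 40 s, if anything falls off the work surface, if the arm or the gripper's body presses on something with over 40 N, if the wrist force passes 120 N, or if a joint passes its speed limit or range.

## Working session

There is one attempt and no reset: what is moved stays moved. The work goes in short steps, Python scripts to look and compute and a tool call to move; the robot and the scene stay as the last step left them, time stands still between calls to the robot, and variables do not carry over. Pictures are saved under pics/ and viewed, about 8 in all and at most 12, crops included, and the job is handed in when it is done.

Besides the shell and the picture viewer there is one more tool, called after "Request:" as name(argument=value, ...) on one line, values as JSON. move_arm: Moves the arm, as the interface text tells. Its arguments: {"type":"object","properties":{"rows":{"type":"array","items":{"type":"array","items":{"type":"number"}}},"grip_force":{"type":"number"}},"required":["rows"]}

```bash
mkdir -p pics
cat > h.py <<'E'
import numpy as np,cv2
from station import *
from scipy.spatial.transform import Rotation as R
def cloud(name):
    im,d=grab_frame(name);c=camera_info(name);K=np.array(c["mtx"])
    v,u=np.mgrid[:400,:640]
    p=np.stack([(u-K[0,2])/K[0,0]*d,(v-K[1,2])/K[1,1]*d,d],-1)
    M=cv2.Rodrigues(np.array(c["rvec"],float))[0];t=np.array(c["tvec"],float).ravel()
    return im,d,(p-t)@M
E
python3 - <<'E'
from h import *
for n in("top","side"):
    im,d,P=cloud(n);cv2.imwrite(f"pics/{n}0.png",im[...,::-1]);np.savez(f"{n}0.npz",im=im,d=d,P=P)
s=get_state();print(s, finger_overhang() if callable(finger_overhang) else finger_overhang)
E
```

```text
{'time_s': 0.1, 'joint_pos': array([1.17825156e+00, 4.87207628e-02, 9.77090241e-02, 1.62199084e+00,
       2.65583854e-06, 1.44297122e+00]), 'joint_vel': array([-1.71559278e-04, -5.57363127e-04,  2.58143174e-03,  8.19737363e-04,
       -2.80035206e-04,  4.63511766e-05]), 'effort': array([ 2.32722210e-03, -3.39851046e+01,  3.20935786e+01,  1.58278621e-02,
       -1.14212653e-04, -2.89973443e-06]), 'ee_pos': array([0.13717635, 0.506203  , 0.24118845]), 'tcp_rot': array([-0.43002979,  0.56228848,  0.42924921,  0.56093775]), 'wrist_force': array([-0.22247178, -0.1395237 , -1.33517255]), 'moment': array([ 0.00771732,  0.03150746, -0.01792461]), 'finger_gap': 0.0853213809406627} 0.011
```

View pics/top0.png

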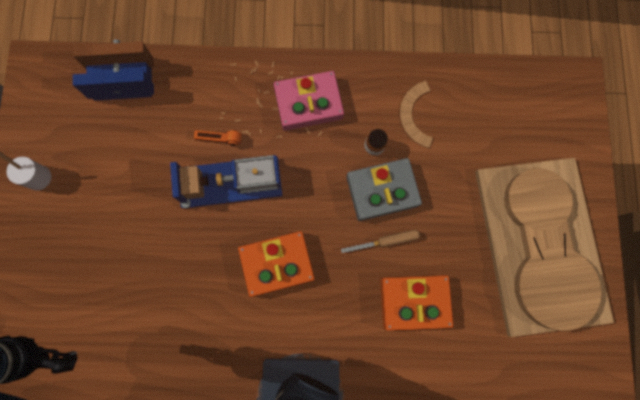

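View pics/side0.png

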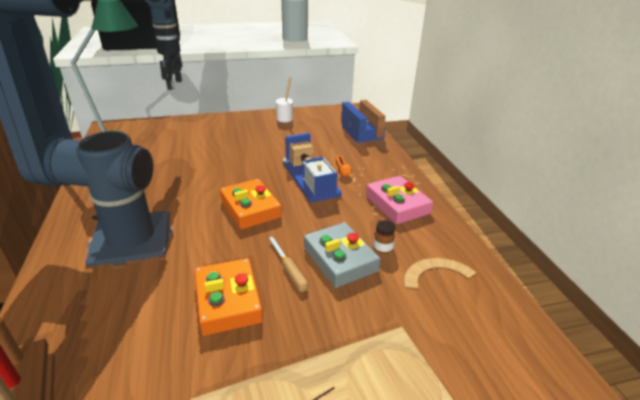

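The grey station is at top-view (384,188), with its green buttons near (376,199) and (401,193), the red stop at (382,174) and the rib at (389,196). The press is to its left, the jar behind it and the gouge in front. Next I'll measure the buttons.

Run:
```python
from h import *
z=np.load("top0.npz");im,P=z["im"],z["P"]
hsv=cv2.cvtColor(im,cv2.COLOR_RGB2HSV);H,S,V=[hsv[...,i].astype(int) for i in range(3)]
print("hsv",hsv[199,376],hsv[193,401],hsv[174,382],hsv[196,389],hsv[205,360])
box=np.zeros(H.shape,bool);box[155:222,345:424]=1
def comps(m,nm):
    n,l,st,c=cv2.connectedComponentsWithStats((m&box).astype(np.uint8))
    for i in range(1,n):
        if st[i,4]>15:
            q=P[l==i];print(nm,c[i].round(1),st[i,4],np.median(q,0).round(4),q.mean(0).round(4))
comps((H>40)&(H<85)&(S>90),"green");comps(((H<8)|(H>172))&(S>180)&(V>90),"red");comps((H>18)&(H<36)&(S>150)&(V>120),"yel")
top=box&(P[...,2]>.03)&(P[...,2]<.055)
q=P[top][:,:2];r=cv2.minAreaRect((q*1000).astype(np.float32));print("rect",r,top.sum())
c=camera_info("top");K=np.array(c["mtx"]);M=cv2.Rodrigues(np.array(c["rvec"],float))[0];print("cam",-M.T@np.array(c["tvec"]).ravel(),K[0,0])
z=np.load("side0.npz");im,P=z["im"],z["P"]
hsv=cv2.cvtColor(im,cv2.COLOR_RGB2HSV);H,S,V=[hsv[...,i].astype(int) for i in range(3)]
box[:]=0;box[220:290,300:376]=1
comps((H>40)&(H<85)&(S>90),"sgreen");comps(((H<8)|(H>172))&(S>180)&(V>90),"sred");comps((H>18)&(H<36)&(S>150)&(V>120),"syel")
a=cv2.resize(np.load("top0.npz")["im"][150:225,340:430],None,fx=7,fy=7,interpolation=2)
b=cv2.resize(im[215:290,295:385],None,fx=7,fy=7,interpolation=2)
cv2.imwrite("pics/crop.png",cv2.resize(np.vstack([a,b]),None,fx=.57,fy=.57)[...,::-1])
```

```text
hsv [ 62 134  99] [ 61 138  98] [  2 212 141] [ 23 181 176] [ 40  14 106]
green [399.6 193.1] 78 [ 0.5202 -0.2421  0.0577] [ 0.5139 -0.237   0.0884]
green [375.4 199. ] 76 [ 0.5032 -0.1794  0.0583] [ 0.4968 -0.1755  0.09  ]
red [381.9 173.5] 82 [ 0.5695 -0.1966  0.0652] [ 0.5695 -0.1962  0.0654]
yel [378.7 177.4] 113 [ 0.5589 -0.1861  0.0465] [ 0.5608 -0.189   0.0575]
yel [388.  195.6] 67 [ 0.5108 -0.2109  0.0686] [ 0.5112 -0.2114  0.0671]
rect ((535.7576293945312, -204.9501495361328), (130.84324645996094, 171.7141876220703), 15.114422798156738) 2841
cam [ 0.26588309 -0.00318463  1.27421893] 481.12613387929633
sgreen [325.6 238.4] 52 [ 0.5021 -0.1846  0.0579] [ 0.5018 -0.1837  0.0577]
sgreen [338.6 253.8] 76 [ 0.5187 -0.2478  0.0575] [ 0.5188 -0.2464  0.0564]
sred [352.8 237.6] 66 [ 0.5682 -0.2043  0.0645] [ 0.56   -0.2258  0.0839]
syel [352.  243.2] 104 [ 0.562  -0.2067  0.0461] [ 0.5642 -0.2118  0.0537]
syel [331.8 244.8] 118 [ 0.509  -0.2177  0.063 ] [ 0.5093 -0.2164  0.0619]
```

View pics/crop.png

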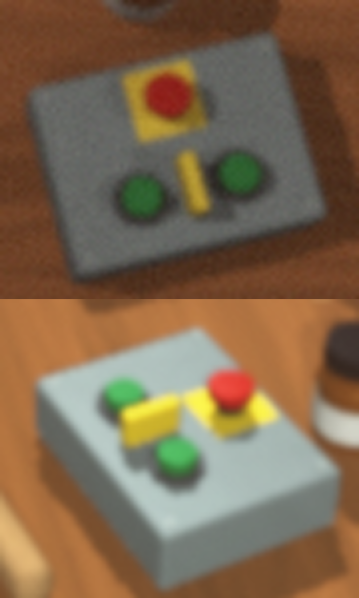

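```bash
cat > plan.py <<'E'
import sys
from h import *
x,y,z,yaw=map(float,sys.argv[1:5])
s=get_state();T=R.from_quat(s["tcp_rot"])
best=None
for sg in(1,-1):
    zx=np.array([0,0,-1.]);zz=sg*np.array([-np.sin(yaw),np.cos(yaw),0]);G=R.from_matrix(np.c_[zx,np.cross(zz,zx),zz])
    r=(T.inv()*G).as_rotvec(degrees=True)/8
    print("sign",sg,"rot/8deg",r.round(3))
d=np.array([x,y,z])-s["ee_pos"]
print("shift tool",T.inv().apply(d).round(4),"world",d.round(4),"j",s["joint_pos"].round(3),"gap",s["finger_gap"].round(4),"F",s["wrist_force"].round(2),"t",s["time_s"])
print("axes y,z",T.as_matrix()[:,1].round(3),T.as_matrix()[:,2].round(3))
E
python3 plan.py .511 -.212 .15 .265
```

```text
sign 1 rot/8deg [-3.794 -0.015 -0.006]
sign -1 rot/8deg [ 1.8706e+01 -8.0000e-03  2.0000e-02]Traceback (most recent call last):
  File "plan.py", line 11, in <module>
    print("shift tool",T.inv().apply(d).round(4),"world",d.round(4),"j",s["joint_pos"].round(3),"gap",s["finger_gap"].round(4),"F",s["wrist_force"].round(2),"t",s["time_s"])
                                                                                                      ^^^^^^^^^^^^^^^^^^^^^
AttributeError: 'float' object has no attribute 'round'
```

```bash
sed -i 's/s\["finger_gap"\].round(4)/round(float(s["finger_gap"]),4)/' plan.py
```

Request:
move_arm(rows=[[95, 0, 0, 0, -0.95, 0, 0], [95, 0, 0, 0, -0.95, 0, 0], [95, 0, 0, 0, -0.95, 0, 0], [95, 0, 0, 0, -0.95, 0, 0], [95, 0, 0, 0, 0, 0, 0]])

```text
time_s: 0.6
ee_pos: [0.1365, 0.5045, 0.2375]
tcp_rot: [0.567, -0.427, -0.565, -0.42]
wrist_force: [-0.4, 0.4, -0.3]
finger_gap: 0.0538
```

```bash
python3 plan.py .511 -.212 .2 .265
```

```text
sign 1 rot/8deg [ 0.15  -0.053 -0.042]
sign -1 rot/8deg [-22.35    0.065  -0.082]
shift tool [ 0.0424 -0.1574 -0.7928] world [ 0.3745 -0.7165 -0.0375] j [1.178 0.051 0.093 1.622 0.    0.892] gap 0.0538 F [-0.4   0.38 -0.29] t 0.6
axes y,z [-0.959 -0.282  0.006] [-0.282  0.959 -0.007]
```

Request:
move_arm(rows=[[95, 0, -0.009, -0.047, 0, 0, 0], [95, 0, -0.009, -0.047, 0, 0, 0], [95, 0, -0.009, -0.047, 0, 0, 0], [95, 0, -0.009, -0.047, 0, 0, 0], [95, 0, -0.009, -0.047, 0, 0, 0]])

```text
time_s: 1.1
ee_pos: [0.2455, 0.2886, 0.234]
tcp_rot: [0.566, -0.43, -0.564, -0.419]
wrist_force: [1.5, -0.3, 0.0]
finger_gap: 0.0535
```

Request:
move_arm(rows=[[95, 0, -0.009, -0.047, 0, 0, 0], [95, 0, -0.009, -0.047, 0, 0, 0], [95, 0, -0.009, -0.047, 0, 0, 0], [95, 0, -0.009, -0.047, 0, 0, 0], [95, 0, -0.009, -0.047, 0, 0, 0]])

```text
time_s: 1.6
ee_pos: [0.3546, 0.066, 0.2356]
tcp_rot: [0.564, -0.433, -0.561, -0.424]
wrist_force: [1.4, 0.8, 0.3]
finger_gap: 0.0538
```

```bash
python3 plan.py .511 -.212 .2 .265
```

```text
sign 1 rot/8deg [ 0.025 -0.081 -0.047]
sign -1 rot/8deg [-22.475   0.073  -0.128]
shift tool [ 0.0386 -0.0773 -0.3091] world [ 0.1564 -0.278  -0.0356] j [ 0.008 -0.378 -0.286  1.666 -0.013 -0.26 ] gap 0.0538 F [1.38 0.81 0.27] t 1.6
axes y,z [-0.964 -0.265  0.007] [-0.265  0.964 -0.011]
```

Request:
move_arm(rows=[[95, 0, -0.011, -0.047, 0, -0.05, -0.04], [95, 0, -0.011, -0.047, 0, -0.03, 0], [95, 0, -0.011, -0.047, 0, 0, 0], [95, 0, -0.011, -0.047, 0, 0, 0], [95, 0, -0.011, -0.047, 0, 0, 0]])

```text
time_s: 2.1
ee_pos: [0.4696, -0.1563, 0.2359]
tcp_rot: [0.558, -0.433, -0.558, -0.435]
wrist_force: [1.2, 0.2, 1.1]
finger_gap: 0.0535
```

```bash
python3 plan.py .511 -.212 .2 .265
```

```text
sign 1 rot/8deg [-0.122  0.005  0.018]
sign -1 rot/8deg [ 2.2378e+01  2.8000e-02 -9.0000e-03]
shift tool [ 0.0359 -0.0264 -0.0642] world [ 0.0414 -0.0557 -0.0359] j [-0.458 -0.033  0.004  1.607  0.002 -0.706] gap 0.0535 F [1.25 0.2  1.12] t 2.1
axes y,z [-0.969 -0.245 -0.002] [-0.245  0.969  0.001]
```

Request:
move_arm(rows=[[95, 0.018, -0.013, -0.032, -0.12, 0, 0], [95, 0.018, -0.013, -0.032, 0, 0, 0], [95, 0, 0, 0, 0, 0, 0]])

```text
time_s: 2.4
ee_pos: [0.5135, -0.2205, 0.1962]
tcp_rot: [0.558, -0.434, -0.558, -0.435]
wrist_force: [-0.9, 0.3, -1.0]
finger_gap: 0.0536
```

```bash
python3 plan.py .511 -.212 .09 .265
python3 - <<'E'
from h import *
s=get_state();im,d=grab_frame("wrist");c=camera_info("wrist");K=np.array(c["mtx"]);X=np.array(c["hand_eye"])
v,u=np.mgrid[:400,:640]
p=np.stack([(u-K[0,2])/K[0,0]*d,(v-K[1,2])/K[1,1]*d,d],-1)
P=R.from_quat(s["tcp_rot"]).apply((p@X[:3,:3].T+X[:3,3]).reshape(-1,3)).reshape(400,640,3)+s["ee_pos"]
np.savez("w.npz",im=im,P=P);cv2.imwrite("pics/w.png",im[...,::-1])
hsv=cv2.cvtColor(im,cv2.COLOR_RGB2HSV);H,S,V=[hsv[...,i].astype(int) for i in range(3)]
for nm,m in(("g",(H>40)&(H<85)&(S>90)),("r",((H<8)|(H>172))&(S>180)&(V>60)),("y",(H>18)&(H<36)&(S>150)&(V>90))):
    n,l,st,cc=cv2.connectedComponentsWithStats(m.astype(np.uint8))
    for i in range(1,n):
        if st[i,4]>150: print(nm,cc[i].round(),st[i],np.median(P[(l==i)&(d>0)],0).round(4))
E
```

```text
sign 1 rot/8deg [-0.123  0.     0.013]
sign -1 rot/8deg [ 2.2377e+01  2.0000e-02 -0.0000e+00]
shift tool [0.1062 0.0005 0.0089] world [-0.0025  0.0085 -0.1062] j [-5.260e-01  1.290e-01  9.400e-02  1.535e+00  1.000e-03 -7.740e-01] gap 0.0536 F [-0.89  0.31 -0.98] t 2.4
axes y,z [-0.969 -0.245 -0.002] [-0.245  0.969  0.   ]
g [290. 195.] [276 181  29  29 640] [ 0.5195 -0.245   0.0576]
g [362. 194.] [348 180  29  29 639] [ 0.5024 -0.1819  0.0575]
r [327. 257.] [311 241  32  32 773] [ 0.5673 -0.1981  0.0645]
y [382.  73.] [375  67  14  13 161] [ 0.3939 -0.1888  0.0185]
y [616. 132.] [ 588  114   52   36 1548] [0.3936 0.0264 0.0445]
y [326. 195.] [321 173  11  46 492] [ 0.509  -0.214   0.0684]
y [326. 245.] [ 303  229   47   43 1105] [ 0.5596 -0.2032  0.0457]
```

View pics/w.png

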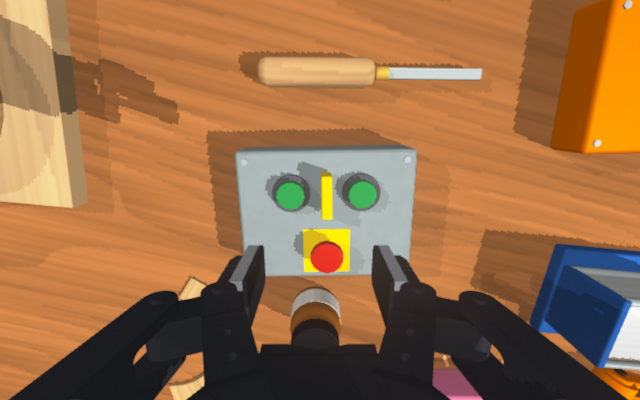

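The wrist view shows green buttons at (290,195) and (362,194), the rib at (326,195), the red stop at (327,257), and fingertips near (255,248) and (382,248). It agrees with the top view. Next I'll get the fingertip geometry from its depth.

Run:
```python
from h import *
z=np.load("w.npz");P=z["P"];s=get_state();T=R.from_quat(s["tcp_rot"])
q=T.inv().apply((P-s["ee_pos"]).reshape(-1,3))
m=(P[...,2].ravel()>.13)&(np.abs(q[:,2])<.08)&(q[:,0]>-.08);q=q[m]
for sg in(1,-1):
    a=q[q[:,2]*sg>0];print(sg,"maxx",np.percentile(a[:,0],[50,90,98,100]).round(4))
    for lo in np.arange(-.03,.02,.006):
        b=a[(a[:,0]>lo)&(a[:,0]<lo+.006)]
        if len(b)>3:print(round(lo,3),len(b),"z",b[:,2].min().round(4),b[:,2].max().round(4),"y",b[:,1].min().round(4),b[:,1].max().round(4))
```

```text
1 maxx [-0.0613 -0.0339 -0.0044  0.0099]
-0.03 465 z 0.0249 0.0355 y -0.0118 0.0108
-0.024 347 z 0.025 0.0392 y -0.0127 0.0108
-0.018 339 z 0.0249 0.0391 y -0.0124 0.0106
-0.012 292 z 0.025 0.039 y -0.0126 0.0107
-0.006 265 z 0.025 0.039 y -0.0121 0.0105
-0.0 189 z 0.025 0.0383 y -0.0127 0.0105
0.006 45 z 0.025 0.0254 y -0.011 0.0089
-1 maxx [-0.0619 -0.0346 -0.0045  0.0096]
-0.03 461 z -0.0383 -0.0278 y -0.0119 0.011
-0.024 359 z -0.0419 -0.0278 y -0.0121 0.0107
-0.018 332 z -0.0418 -0.0279 y -0.0121 0.0106
-0.012 307 z -0.0421 -0.028 y -0.0122 0.0106
-0.006 258 z -0.0418 -0.0281 y -0.0119 0.0107
-0.0 179 z -0.0415 -0.028 y -0.0118 0.0106
0.006 50 z -0.0286 -0.0281 y -0.0109 0.0086
```

Request:
move_arm(rows=[[95, 0.04, 0, 0.008, -0.12, 0, 0], [95, 0.02, 0, 0, 0, 0, 0], [95, 0, 0, 0, 0, 0, 0]])

```text
time_s: 2.75
ee_pos: [0.5106, -0.2095, 0.1385]
tcp_rot: [0.562, -0.429, -0.56, -0.432]
wrist_force: [-1.2, 0.0, 0.5]
finger_gap: 0.0535
```

```bash
python3 plan.py .511 -.213 .075 .265
```

```text
sign 1 rot/8deg [-0.026  0.002  0.028]
sign -1 rot/8deg [ 2.2474e+01  4.3000e-02 -3.0000e-03]
shift tool [ 0.0635  0.0007 -0.0035] world [ 0.0004 -0.0035 -0.0635] j [-0.513  0.116 -0.034  1.418  0.003 -0.774] gap 0.0535 F [-1.19  0.02  0.45] t 2.75
axes y,z [-0.966 -0.258 -0.004] [-0.258  0.966  0.   ]
```

Request:
move_arm(rows=[[95, 0.04, 0.001, -0.0035, 0, 0, 0], [95, 0.017, 0, 0, 0, 0, 0], [95, 0, 0, 0, 0, 0, 0]])

```text
time_s: 3.05
ee_pos: [0.5122, -0.2116, 0.0862]
tcp_rot: [0.564, -0.429, -0.558, -0.433]
wrist_force: [-0.2, 0.4, 0.5]
finger_gap: 0.0538
```

```bash
python3 plan.py .511 -.213 .061 .265
```

```text
sign 1 rot/8deg [-0.032 -0.028  0.065]
sign -1 rot/8deg [22.468  0.102  0.044]
shift tool [ 0.0252  0.0017 -0.001 ] world [-0.0012 -0.0014 -0.0252] j [-0.515  0.136 -0.118  1.308  0.004 -0.775] gap 0.0538 F [-0.24  0.39  0.5 ] t 3.05
axes y,z [-0.966 -0.258 -0.009] [-0.258  0.966 -0.004]
```

Request:
move_arm(rows=[[95, 0.008, 0.0015, -0.001, -0.03, -0.03, 0.06], [95, 0.004, 0, 0, 0, 0, 0], [95, 0, 0, 0, 0, 0, 0]])

```text
time_s: 3.35
ee_pos: [0.5132, -0.2132, 0.0791]
tcp_rot: [0.564, -0.429, -0.559, -0.43]
wrist_force: [-0.5, -0.5, 0.2]
finger_gap: 0.0535
```

```bash
python3 plan.py .511 -.213 .061 .265
```

```text
sign 1 rot/8deg [ 0.001 -0.03   0.037]
sign -1 rot/8deg [-22.499  -0.059  -0.048]
shift tool [0.0181 0.0022 0.0009] world [-0.0022  0.0002 -0.0181] j [-5.150e-01  1.470e-01 -1.200e-01  1.297e+00  1.000e-03 -7.800e-01] gap 0.0535 F [-0.46 -0.47  0.22] t 3.35
axes y,z [-0.965 -0.262 -0.005] [-0.262  0.965 -0.004]
```

Request:
move_arm(rows=[[95, 0.006, 0.0025, 0, 0, -0.04, 0.04], [95, 0.006, 0, 0, 0, 0, 0], [95, 0.004, 0, 0, 0, 0, 0]])

```text
time_s: 3.65
ee_pos: [0.5128, -0.2151, 0.0653]
tcp_rot: [0.563, -0.429, -0.56, -0.43]
wrist_force: [0.7, -0.2, 4.9]
finger_gap: 0.0536
```

```bash
python3 plan.py .511 -.213 .061 .265
```

```text
sign 1 rot/8deg [-0.    -0.017  0.023]
sign -1 rot/8deg [22.5    0.037  0.026]
shift tool [0.0043 0.0012 0.0025] world [-0.0018  0.0021 -0.0043] j [-5.180e-01  1.590e-01 -1.350e-01  1.273e+00  1.000e-03 -7.830e-01] gap 0.0536 F [ 0.65 -0.24  4.94] t 3.65
axes y,z [-0.965 -0.262 -0.003] [-0.262  0.965 -0.002]
```

Request:
move_arm(rows=[[95, 0.005, 0.001, 0.001, 0, 0, 0], [95, 0.003, 0, 0, 0, 0, 0], [95, 0.002, 0, 0, 0, 0, 0]])

```text
time_s: 3.95
ee_pos: [0.5129, -0.2152, 0.0584]
tcp_rot: [0.564, -0.429, -0.559, -0.43]
wrist_force: [-4.7, 1.6, 12.1]
finger_gap: 0.0535
```

Request:
move_arm(rows=[[95, 0.002, 0, 0, 0, 0, 0], [95, 0.002, 0, 0, 0, 0, 0], [95, 0.002, 0, 0, 0, 0, 0], [95, 0.002, 0, 0, 0, 0, 0], [95, 0.002, 0, 0, 0, 0, 0]])

```text
time_s: 4.45
ee_pos: [0.5128, -0.2152, 0.0585]
tcp_rot: [0.566, -0.429, -0.558, -0.43]
wrist_force: [-3.3, 1.9, 10.2]
finger_gap: 0.0537
```

Run:
```python
from h import *
im,d=grab_frame("top");cv2.imwrite("pics/t1.png",im[...,::-1])
im2,_=grab_frame("side")
a=lambda i,r:cv2.resize(i[r[0]:r[1],r[2]:r[3]],(400,280),interpolation=2)
o=np.load("top0.npz")["im"];o2=np.load("side0.npz")["im"]
ra=(145,219,165,290);rb=(130,205,265,372);rc=(210,290,290,404)
cv2.imwrite("pics/c1.png",np.vstack([np.hstack([a(o,ra),a(im,ra)]),np.hstack([a(im2,rb),a(im2,rc)])])[...,::-1])
```

```text
(no output)
```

View pics/c1.png

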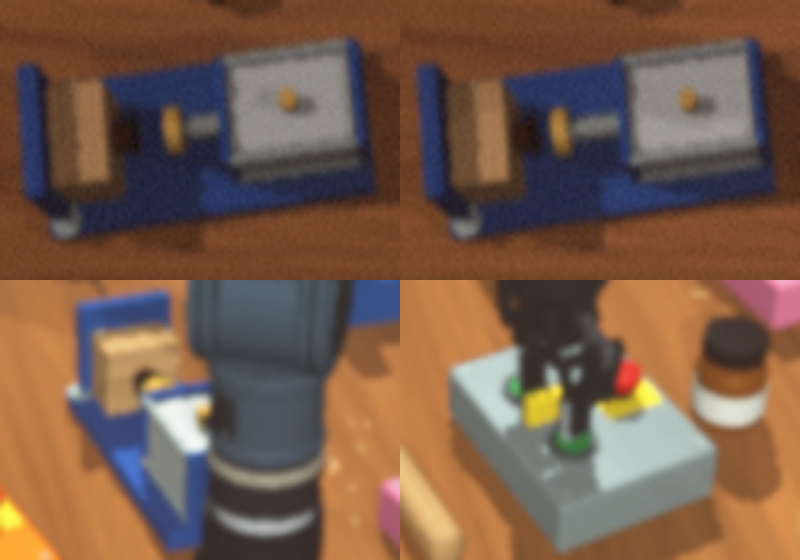

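The ram is creeping forward: in the zoomed top crop the brass face has moved left by about 12 px. Both fingers are on the buttons and straddle the rib. I'll keep holding.

Request:
move_arm(rows=[[95, 0.003, 0, 0, 0, 0, 0], [95, 0.003, 0, 0, 0, 0, 0], [95, 0.003, 0, 0, 0, 0, 0], [95, 0.003, 0, 0, 0, 0, 0], [95, 0.003, 0, 0, 0, 0, 0]])

```text
time_s: 5.05
ee_pos: [0.5128, -0.2152, 0.0586]
tcp_rot: [0.567, -0.429, -0.556, -0.43]
wrist_force: [-4.7, 2.6, 13.4]
finger_gap: 0.0539
```

Request:
move_arm(rows=[[95, 0.002, 0, 0, 0, 0, 0], [95, 0.002, 0, 0, 0, 0, 0], [95, 0.002, 0, 0, 0, 0, 0], [95, 0.002, 0, 0, 0, 0, 0], [95, 0.002, 0, 0, 0, 0, 0]])

```text
time_s: 5.55
ee_pos: [0.5128, -0.2151, 0.0587]
tcp_rot: [0.569, -0.429, -0.555, -0.43]
wrist_force: [-3.2, 2.1, 9.5]
finger_gap: 0.0539
```

Request:
move_arm(rows=[[95, 0.002, 0, 0, 0, 0, 0], [95, 0.002, 0, 0, 0, 0, 0], [95, 0.002, 0, 0, 0, 0, 0], [95, 0.002, 0, 0, 0, 0, 0], [95, 0.002, 0, 0, 0, 0, 0]])

```text
time_s: 6.05
ee_pos: [0.5128, -0.2151, 0.0588]
tcp_rot: [0.57, -0.429, -0.554, -0.43]
wrist_force: [-4.5, 1.3, 10.1]
finger_gap: 0.0533
```

Request:
move_arm(rows=[[95, 0.002, 0, 0, 0, 0, 0], [95, 0.002, 0, 0, 0, 0, 0], [95, 0.002, 0, 0, 0, 0, 0], [95, 0.002, 0, 0, 0, 0, 0], [95, 0.002, 0, 0, 0, 0, 0]])

```text
time_s: 6.55
ee_pos: [0.5128, -0.2151, 0.0589]
tcp_rot: [0.571, -0.429, -0.552, -0.43]
wrist_force: [-3.8, 1.4, 10.4]
finger_gap: 0.0535
```

Request:
move_arm(rows=[[95, 0.002, 0, 0, 0, 0, 0], [95, 0.002, 0, 0, 0, 0, 0], [95, 0.002, 0, 0, 0, 0, 0], [95, 0.002, 0, 0, 0, 0, 0], [95, 0.002, 0, 0, 0, 0, 0]])

```text
time_s: 7.05
ee_pos: [0.5127, -0.2151, 0.059]
tcp_rot: [0.572, -0.429, -0.551, -0.43]
wrist_force: [-3.9, 2.1, 10.3]
finger_gap: 0.0537
```

Request:
move_arm(rows=[[95, 0.002, 0, 0, 0, 0, 0], [95, 0.002, 0, 0, 0, 0, 0], [95, 0.002, 0, 0, 0, 0, 0], [95, 0.002, 0, 0, 0, 0, 0], [95, 0.002, 0, 0, 0, 0, 0]])

```text
time_s: 7.55
ee_pos: [0.5127, -0.2151, 0.0591]
tcp_rot: [0.573, -0.429, -0.55, -0.43]
wrist_force: [-4.0, 1.3, 9.3]
finger_gap: 0.0534
```

```bash
cat > look.py <<'E'
import sys
from h import *
im,d=grab_frame("top");im2,_=grab_frame("side")
np.save(sys.argv[1]+".npy",im)
a=lambda i,r:cv2.resize(i[r[0]:r[1],r[2]:r[3]],(400,280),interpolation=2)
o=np.load("top0.npz")["im"]
ra=(145,219,165,290);rb=(130,205,265,372);rc=(210,290,290,404)
cv2.imwrite(f"pics/{sys.argv[1]}.png",np.vstack([np.hstack([a(o,ra),a(im,ra)]),np.hstack([a(im2,rb),a(im2,rc)])])[...,::-1])
E
python3 look.py c2
```

```text
(no output)
```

View pics/c2.png

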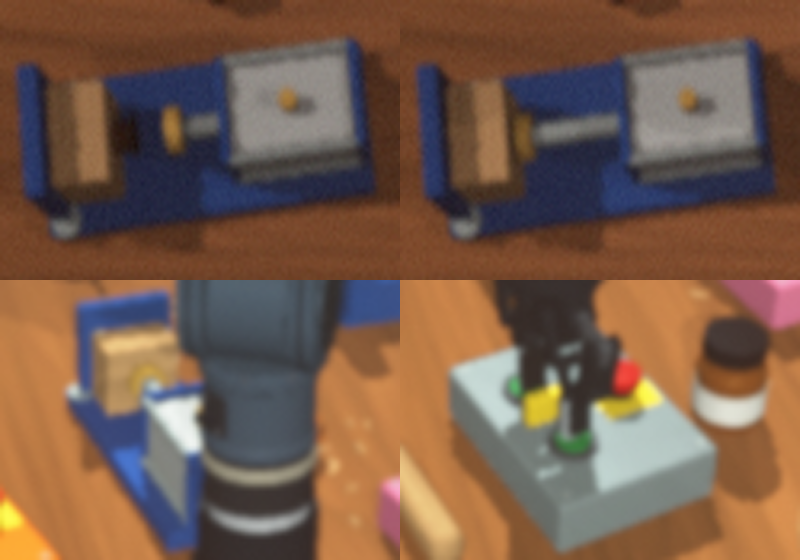

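Request:
move_arm(rows=[[95, 0.002, 0, 0, 0, 0, 0], [95, 0.002, 0, 0, 0, 0, 0], [95, 0.002, 0, 0, 0, 0, 0], [95, 0.002, 0, 0, 0, 0, 0], [95, 0.002, 0, 0, 0, 0, 0]])

```text
time_s: 8.15
ee_pos: [0.5127, -0.2151, 0.0591]
tcp_rot: [0.574, -0.429, -0.549, -0.43]
wrist_force: [-3.7, 1.6, 10.9]
finger_gap: 0.0535
```

Request:
move_arm(rows=[[95, 0.002, 0, 0, 0, 0, 0], [95, 0.002, 0, 0, 0, 0, 0], [95, 0.002, 0, 0, 0, 0, 0], [95, 0.002, 0, 0, 0, 0, 0], [95, 0.002, 0, 0, 0, 0, 0]])

```text
time_s: 8.65
ee_pos: [0.5127, -0.215, 0.0592]
tcp_rot: [0.576, -0.429, -0.548, -0.43]
wrist_force: [-3.9, 2.6, 11.0]
finger_gap: 0.0538
```

```bash
python3 look.py c3
python3 - <<'E'
import numpy as np,cv2
r=np.s_[165:192,195:222]
f=lambda n:cv2.GaussianBlur(np.load(n)[r].astype(np.float32),(0,0),1).mean(2)
print("shift c2->c3",cv2.phaseCorrelate(f("c2.npy"),f("c3.npy")), "mean absdiff",np.abs(f("c2.npy")-f("c3.npy")).mean(),np.abs(f("c2.npy")-f("c3.npy")).max())
E
python3 plan.py .511 -.213 .061 .265
```

```text
shift c2->c3 ((0.4984316000748894, 0.5245475800914434), 0.9992443529176124) mean absdiff 0.5741205 2.6624603
sign 1 rot/8deg [ 0.004 -0.214  0.182]
sign -1 rot/8deg [-22.492  -0.287  -0.336]
shift tool [-0.0019  0.0011  0.0024] world [-0.0017  0.0021  0.0018] j [-0.516  0.126 -0.184  1.221 -0.003 -0.782] gap 0.0535 F [-2.55  1.78  9.73] t 8.75
axes y,z [-0.965 -0.263 -0.025] [-0.262  0.965 -0.03 ]
```

The ram has stopped at full stroke: the two frames taken about 1 s apart differ only by noise. The hand has tilted about 0.03 rad, so I'll straighten it slightly, then lift straight up.

Request:
move_arm(rows=[[95, -0.01, 0, 0, 0, 0, 0], [95, -0.03, 0, 0, 0, 0, 0], [95, -0.04, 0, 0, 0, 0, 0], [95, -0.04, 0, 0, 0, -0.2, 0.18], [95, -0.03, 0, 0, 0, 0, 0]])

```text
time_s: 9.25
ee_pos: [0.5037, -0.2096, 0.2067]
tcp_rot: [-0.556, 0.431, 0.567, 0.428]
wrist_force: [0.1, -0.4, 0.3]
finger_gap: 0.0537
```

Request:
move_arm(rows=[[95, -0.04, 0, 0, 0, 0, 0], [95, 0, 0, 0, 0, 0, 0], [95, 0, 0, 0, 0, 0, 0], [95, 0, 0, 0, 0, 0, 0], [95, 0, 0, 0, 0, 0, 0]])

```text
time_s: 9.75
ee_pos: [0.5059, -0.2109, 0.2528]
tcp_rot: [-0.559, 0.43, 0.564, 0.429]
wrist_force: [0.2, 0.0, 0.2]
finger_gap: 0.0536
```

Request:
move_arm(rows=[[95, 0, 0, 0, 0, 0, 0], [95, 0, 0, 0, 0, 0, 0], [95, 0, 0, 0, 0, 0, 0], [95, 0, 0, 0, 0, 0, 0], [95, 0, 0, 0, 0, 0, 0]])

```text
time_s: 10.25
ee_pos: [0.5039, -0.2097, 0.2481]
tcp_rot: [-0.556, 0.431, 0.567, 0.428]
wrist_force: [0.7, -0.5, 0.8]
finger_gap: 0.0536
```

```bash
python3 look.py c4
```

```text
(no output)
```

View pics/c4.png

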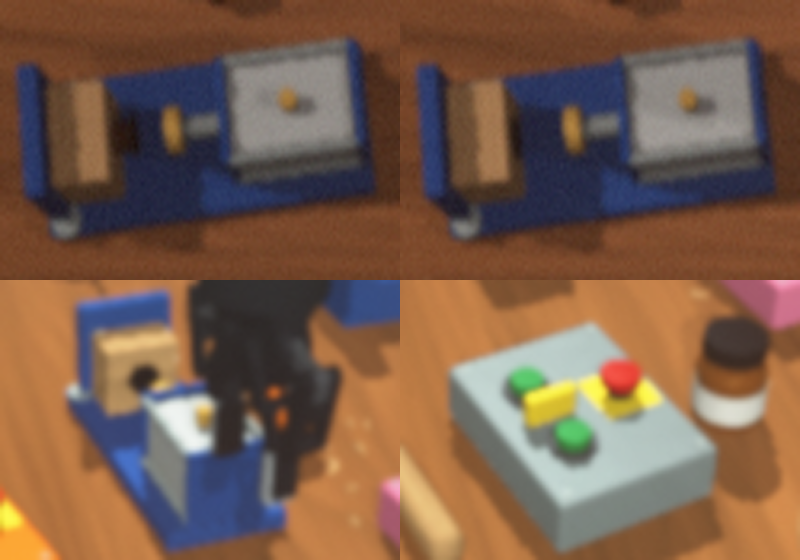

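The ram is back where it started (brass face at crop x≈173, as before). The black flange is now against the block, and the buttons and red stop are up. The hand is clear, so I'm handing in.

```bash
python3 -c "
from station import *
print(job_done(), get_state()['wrist_force'])"
```

```text
the job is handed in; nothing more can be done
the job is handed in; nothing more can be done
```

I pressed both green buttons on the grey station together and held them for about 4.7 s, then lifted the hand clear and handed the job in. `job_done()` gives no verdict, so the result rests on my own checks.

- **Collar home:** the brass face moved about 40 mm to the wooden block. Two frames taken about 1 s apart while still holding showed no further movement. After release, the black flange sits against the block.
- **After release:** the ram is back at its starting position, the green buttons and the red stop are up, and the hand is at about 0.25 m with wrist force near zero.
- **Loose items:** the jar looked unmoved in the last picture. The gouge and scroll were not measured again, but the fingers stayed well above everything except the station.
- **Two small disagreements:**
  - At the bottom of the press the tool read 2–3 mm lower than I had calculated.
  - The hand slowly tilted about 0.03 rad during the hold. The ram stayed forward throughout, so both buttons were still down.

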